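Shim the short foot of the coffee machine

ROBOT

A 7-joint arm with a two-finger parallel gripper is mounted at the origin on the work surface. World frame = base frame: x ahead of the robot, y to its left, z up, the work surface at z = 0. Lengths are in m, angles in rad, forces in N, time in s.
With the tool pointing down it reaches from about 0.4 to 0.875 m from the base axis. Payload 4.4 kg.
Tool frame: the origin (TCP) lies midway between the tips of the shut fingers; the grasp point (between the pads) lies 19 mm behind it (arm.grip_depth is the distance from the TCP to the grasp point, in m); z points along the fingers, y is the direction in which the jaws open and shut (so a half turn about z gives the same grasp; the last joint's range is limited). The gripper opens to 85 mm and grips with 20 to 120 N. Pads are 22 mm wide; open, the fingers measure 114 mm over their backs; the gripper's body (76 mm by 85 mm) begins 54 mm behind the grasp point. The pads swing forward as they close: fully open they stand 13 mm farther back than shut.
Start: joints at [-1.173, 0.628, 0.038, 1.517, -0.027, 0.996, -0.02], TCP at [0.291, 0.581, 0.195] pointing down, gripper open.
Joint ranges: [-3.06, 3.06], [-0.37, 2.12], [-1.25, 1.32], [0.18, 2.47], [-1.1, 4.24], [0.23, 1.98], [-2.94, 2.94]. Speed limits (rad/s): [2.57, 2.57, 3.14, 3.14, 3.14, 3.14, 3.14].

INTERFACE

Orientations are given as a rotation vector (axis times angle).
In Python, from plant import sensors, vision, order, arm gives the robot as it stands.
- The arm moves only by the tool step_arm, never from a script. Its argument "commands" is a list that holds one entry, the list of rows, each a list of 4 numbers: the shift along the tool's x, y, z in mm, then the turn about the tool's z in rad. A call has 1 to 8 rows; each row is the pose to reach, as a shift and turn from the pose measured when the call began, along the tool's axes at that moment; what a row does not reach only later rows make up. A row lasts 1/10 s, in which the tool goes at most 50 mm and 8.59 degrees, less where a joint would pass 70% of its speed; a pose out of reach is approached as far as the arm can. A call with a gripper value outside its range is refused whole. "jaw" is the finger opening in mm, from 0 to 85.4, set as the call begins (left out, the last holds). The fingers move at their own pace and stop on an object; "force" is the grip in N (left out, the last holds). Time passes only in rows, so rows that repeat a pose let the fingers close. It gives the time, the measured TCP pose, the force and the opening at its end, in the units of the state.
- sensors.read_state(): the state, without advancing time (a new reading comes with each control period).
- vision.read_camera(name): name is "scene" or "top" or "wrist"; returns the picture (400x640x3 uint8, red, green, blue); there is no depth.
- vision.camera_params(name): a dict with "fx", "fy", "cx", "cy" (pixels), "world_from_camera" (4x4, takes a point from camera to world coordinates). Camera axes: x right, y up, looking along -z (the intrinsics and any distortion apply to the point x, -y, -z); pixel columns grow to the right and rows downward; lengths in m; the calibration is good to about 2 mm. The wrist camera is an equidistant fisheye: a pixel r from the principal point sees the ray r / f radians off the axis. A picture is of the moment at which its call begins: read the wrist's pose just before it. camera_params takes no time and is no camera call; for the wrist camera it gives the pose at the moment of the call.
- order.job_done(): hands the job in, once; it reports no verdict.
The state is a dict: "clock": time; "joints": joint angles; "qd": joint speeds; "tau": joint torques, N m; "tcp_pos": TCP position; "tcp_rot": TCP orientation; "wrist_force": force on the tool from outside, world axes, zero at the start; "wrist_torque": the same for the moment, N m; "opening": opening from 0.0 (shut) to 1.0 (fully open).
Only numpy, scipy, OpenCV 4.12 (cv2) and the standard library are available. Lean on these libraries where they do the work, as an engineer would, in place of code of your own. Each camera call takes 0.05 s, during which the arm holds its last target. There are 200 camera calls.

TASK

One corner foot of the coffee machine hangs a few millimetres clear of the bar. Slide the tapered feeler blade along the bar, thin end first, in under that foot until it is snug, with a definite but moderate drag and never forced, and leave it there lying flat on the bar. Leave everything else on the bar where it is.

Things in the scene. Friction and masses are not known exactly. Their poses are not given: they have to be found in the camera images.
- blade: Tapered steel feeler blade with an upright black handle, about 180 g, lying flat on the bar at the start. Origin: on its flat underside, below the handle's centre; z up, x along the blade to its thin tip, 165 mm away. 24 mm wide (y). 2 mm thick at the tip, evenly thicker by 1 mm per 10 mm up to 12 mm at 100 mm back from the tip; 12 mm from there to the handle.
- tip (a point): Middle of the blade's thin tip, on the underside. Snug: the foot bears on the blade with 4 to 16 N, best 7 to 10 N. As friction goes both sides of the blade, the last push in takes some 1.2 to 1.9 times the load that stays on it: 9 to 14 N is a good push; before it meets the foot the push is under 2 N. Never let it bear with more than 25 N. The wedge holds itself when let go.
- handle (a point): Point in the blade's handle, 45 mm above the underside, straight above the blade's origin: a place to grip. The handle is a post 30 mm (blade x) by 14 mm (blade y) that rises to 72 mm above the underside; grip it across the 14 mm.
- machine: Coffee machine, fixed: a steel and grey box 220 mm (x) by 300 mm (y), 282 mm tall, cup rails to 315 mm. Origin: at bar level below the box's centre. Its +x face, away from the robot, has drip tray and brew head. The short foot is at the +x end of its -y side. The box's underside is 36 mm above the bar; only the four feet stand below it.
- mouth (a point): Point on the bar (z = 0) in front of the short foot, below the machine's -y side face; axes as the machine's. The blade goes in here along +y. The foot's nearest edge is 5 mm in from here. When the blade is snug its handle still stands at least 60 mm outside the side face.
- foot (a point): Point on the bar (z = 0) straight below the short foot's centre, 25 mm in from point mouth; axes as the machine's. The foot is a black rubber disc 40 mm across, 14 mm thick. The gap below it is 3.5 to 9 mm, different each time and not measured: feel for it. The foot is springy: it starts to yield upward at about 3 N, then 8 N per mm (6 mm at most).
- cup: Bystander: white china coffee cup, 76 mm wide, 65 mm tall. Origin: centre of its underside.
- tamper: Bystander: steel coffee tamper standing upright, 56 mm wide, 87 mm tall. Origin: centre of its underside.
- syrup: Bystander: closed amber bottle, 66 mm wide, 220 mm tall. Origin: centre of its underside.
- jug: Bystander: open steel milk jug, 84 mm wide, 100 mm tall, with a side handle. Origin: centre of its underside.
- driver: Bystander: screwdriver lying flat with a black handle, about 200 mm long. Origin: in the tool's middle.
- jar: Bystander: closed glass jar, 80 mm wide, 110 mm tall. Origin: centre of its underside.
- spoon: Bystander: spoon lying flat, about 180 mm long. Origin: in the tool's middle.
There are look-alikes about, which are no part of the job. Leave any blue or orange look-alike of the blade alone.

How it is judged:
At the end, for the whole second after the job is handed in: The blade lies flat on the bar (tilt under 0.08 rad, underside less than 4 mm up), at rest, with the middle of the blade within 12 mm of the foot's centre line and its handle outside the machine, and the foot bears on it with 4 to 16 N (contact force between blade and machine between 4 and 16 N and y of foot in the frame of blade between -0.012 and 0.012 m and x of foot in the frame of blade between 0.04 and 0.175 m and y of blade in the frame of machine below -0.15 m and angle between blade's own z axis and vertical below 0.08 rad and height (world z) of blade below 0.004 m and linear speed of blade below 0.01 m/s); the robot touches nothing.
It fails at once if the foot bears on the blade, or the blade is pushed against the machine, with more than 25 N (contact force between blade and machine above 25 N).
It fails at once if something else on the bar (cup, tamper, bottle, jug, screwdriver, jar or spoon) is moved by more than 20 mm (distance of any of cup, tamper, syrup, jug, driver, jar, spoon from where it was at the start of the episode above 0.02 m).
It also fails if it takes over 58 s, if anything falls off the work surface, if the arm or the gripper's body presses on something with over 40 N, if the wrist force passes 120 N, or if a joint passes its speed limit or range.

## Working session

There is one attempt and no reset: what is moved stays moved. The work goes in short steps, Python scripts to look and compute and a tool call to move; the robot and the scene stay as the last step left them, time stands still between calls to the robot, and variables do not carry over. Pictures are saved under pics/ and viewed, about 8 in all and at most 12, crops included, and the job is handed in when it is done.

Besides the shell and the picture viewer there is one more tool, called after ">>>" as name([rows], argument=value, ...), one row to a line, values as JSON. step_arm: Moves the arm, as the interface text tells. Its arguments: {"type":"object","properties":{"commands":{"type":"array","items":{"type":"array","items":{"type":"array","items":{"type":"number"}}}},"jaw":{"type":"number"},"force":{"type":"number"}},"required":["commands"]}

```bash
ls; mkdir -p pics; python3 - <<'E'
from plant import sensors, vision
import cv2
s=sensors.read_state();print({k:(v if isinstance(v,float) else [round(float(a),3) for a in v]) for k,v in s.items()})
for n in("scene","top"):
    im=vision.read_camera(n);cv2.imwrite(f"pics/{n}0.png",im[:,:,::-1]);p=vision.camera_params(n);print(n,p)
E
```

```text
pics
{'clock': 0.0, 'joints': [-1.173, 0.629, 0.038, 1.518, -0.027, 0.996, -0.02], 'qd': [-0.001, 0.0, 0.002, 0.001, -0.001, 0.001, 0.001], 'tau': [-0.0, -56.341, 1.226, -19.345, 0.011, 0.011, -0.0], 'tcp_pos': [0.29, 0.581, 0.194], 'tcp_rot': [-0.722, -3.057, 0.003], 'wrist_force': [0.409, -0.062, -1.164], 'wrist_torque': [-0.024, 0.017, -0.014], 'opening': 1.0043127267854866}
scene {'fx': 377.60160860171, 'fy': 377.60160860171, 'cx': 321.55650978451894, 'cy': 203.39338517794909, 'world_from_camera': array([[ 0.11095387, -0.8287362 ,  0.54853036,  1.20929888],
       [ 0.99380442,  0.08892069, -0.06667754, -0.18699023],
       [ 0.00648239,  0.55253002,  0.83346779,  1.1537203 ],
       [ 0.        ,  0.        ,  0.        ,  1.        ]])}
top {'fx': 484.6877977448643, 'fy': 484.6877977448643, 'cx': 312.4830909616452, 'cy': 201.13873587453529, 'world_from_camera': array([[ 3.60082429e-02,  9.76500589e-01, -2.12485310e-01,
         1.99517895e-01],
       [-9.99351325e-01,  3.50615908e-02, -8.22278557e-03,
        -8.71442898e-02],
       [-5.79481962e-04,  2.12643564e-01,  9.77129663e-01,
         1.42538138e+00],
       [ 0.00000000e+00,  0.00000000e+00,  0.00000000e+00,
         1.00000000e+00]])}
```

View pics/scene0.png

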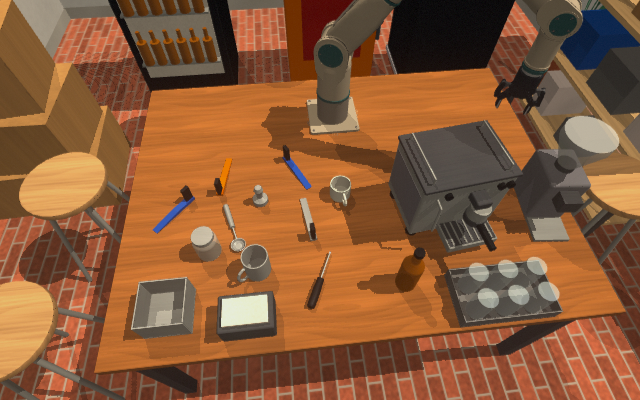

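View pics/top0.png

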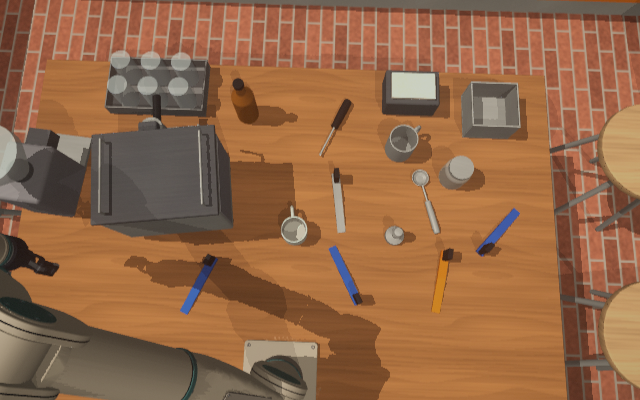

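The steel-grey blade has its handle at top-view (337,175) and its tip at (340,230). The look-alikes are three blue ones, at (205,285), (345,275) and (498,232), and an orange one at (442,280). Only the grey one fits the description. I'll confirm it in a crop and enlarge the machine corner too.

```bash
python3 - <<'E'
import cv2,numpy as np
t=cv2.imread("pics/top0.png")
a=cv2.resize(t[60:250,80:360],None,fx=2.8,fy=2.8,interpolation=cv2.INTER_CUBIC)
cv2.imwrite("pics/crop1.png",a)
E
```

```text
(no output)
```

View pics/crop1.png

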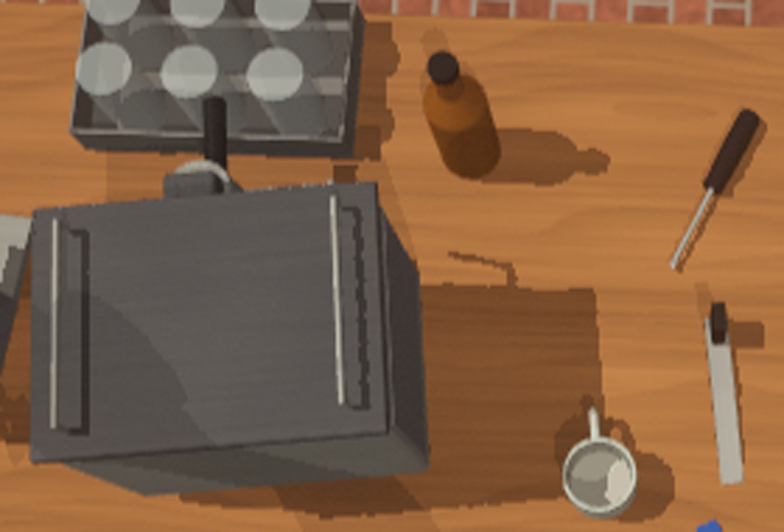

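The crop confirms it: a grey steel blade with a black upright handle, its tip at crop (732,482). The machine's top corners are near (35,211), (376,183), (388,432) and (31,460).

```bash
cat > h.py <<'E'
import numpy as np, cv2
from plant import sensors, vision
from scipy.optimize import least_squares
def ray(n,u,v,p=None):
    p=p or vision.camera_params(n);T=np.array(p["world_from_camera"])
    x,y=(u-p["cx"])/p["fx"],(v-p["cy"])/p["fy"]
    if n=="wrist":
        r=np.hypot(x,y); d=np.array([x/r*np.sin(r),-y/r*np.sin(r),-np.cos(r)]) if r>0 else np.array([0,0,-1.])
    else: d=np.array([x,-y,-1])
    return T[:3,3],T[:3,:3]@d
def at(n,u,v,z,p=None):
    o,d=ray(n,u,v,p);return (o+d*(z-o[2])/d[2])
def proj(n,P,p=None):
    p=p or vision.camera_params(n);T=np.array(p["world_from_camera"]);c=T[:3,:3].T@(np.asarray(P)-T[:3,3])
    x,y,z=c[0],-c[1],-c[2]
    if n=="wrist":
        r=np.hypot(x,y);k=np.arctan2(r,z)/r if r else 1; x,y=x*k,y*k
    else: x,y=x/z,y/z
    return np.array([p["cx"]+p["fx"]*x,p["cy"]+p["fy"]*y])
E
python3 - <<'E'
from h import *
c=lambda u,v:(80+(u+.5)/2.8-.5,60+(v+.5)/2.8-.5)
loc=[(.11,.15),(.11,-.15),(-.11,-.15),(-.11,.15)]
W=[at("top",*c(*q),.282)[:2] for q in[(35,211),(376,183),(388,432),(31,460)]]
for i in range(4): print(W[i].round(3),np.linalg.norm(W[i]-W[i-1]).round(3))
f=lambda x:np.concatenate([[x[0]+np.cos(x[2])*a-np.sin(x[2])*b-w[0],x[1]+np.sin(x[2])*a+np.cos(x[2])*b-w[1]] for (a,b),w in zip(loc,W)])
s=least_squares(f,[.5,.3,0]);print("machine",s.x,s.fun.round(4))
x=s.x;R=np.array([[np.cos(x[2]),-np.sin(x[2])],[np.sin(x[2]),np.cos(x[2])]])
print("bottom corner check",at("top",*c(428,468),.036)[:2], R@[-.11,-.15]+x[:2])
print("tip",at("top",*c(732,484),.001),"handle top",at("top",*c(718,308),.072),"blade at handle",at("top",*c(717,344),.012))
for n,q in dict(syrup=(475,170),cup=(598,490),drvtip=(674,268),drvend=(750,115)).items(): print(n,at("top",*c(*q),0)[:2].round(3))
E
```

```text
[0.597 0.476] 0.225
[0.634 0.176] 0.303
[0.409 0.147] 0.227
[0.373 0.45 ] 0.305
machine [0.50313011 0.3124157  0.11989107] [-0.0023 -0.002  -0.0036  0.001   0.0033  0.0029  0.0026 -0.002 ]
bottom corner check [0.41714412 0.15353905] [0.41186033 0.150336  ]
tip [ 0.41707848 -0.16342285  0.001     ] handle top [ 0.58954005 -0.14082486  0.072     ] blade at handle [ 0.56663885 -0.14316091  0.012     ]
syrup [0.76  0.131]
cup [ 0.406 -0.022]
drvtip [ 0.654 -0.094]
drvend [ 0.837 -0.174]
```

```bash
cat >> h.py <<'E'
from scipy.spatial.transform import Rotation as Ro
def goto(P,head=None):
    "shift (mm, tool axes) and turn to bring TCP to P with tool x heading head (deg)"
    s=sensors.read_state();R=Ro.from_rotvec(s["tcp_rot"]).as_matrix()
    h=np.degrees(np.arctan2(R[1,0],R[0,0]))
    d=R.T@(np.asarray(P)-s["tcp_pos"])*1000
    t=0 if head is None else -np.radians((head-h+180)%360-180)
    print("t",round(s["clock"],2),"tcp",np.round(s["tcp_pos"],4),"head",round(h,2),"tilt z",R[:,2].round(3),"F",np.round(s["wrist_force"],2),"op",round(s["opening"],3))
    print("shift",d.round(1),"turn",round(t,3))
E
python3 -c "
from h import *
goto([.29,.581,.45],187.7);goto([.45,.2,.45],187.7);goto([.58,-.1415,.45],187.7)"
```

```text
t 0.1 tcp [0.2905 0.5808 0.1942] head 153.42 tilt z [-0.001 -0.002 -1.   ] F [ 0.13 -0.13  0.13] op 1.0
shift [   0.5   -0.5 -255.8] turn -0.598
t 0.1 tcp [0.2905 0.5808 0.1942] head 153.42 tilt z [-0.001 -0.002 -1.   ] F [ 0.13 -0.13  0.13] op 1.0
shift [-313.  -269.6 -255.3] turn -0.598
t 0.1 tcp [0.2905 0.5808 0.1942] head 153.42 tilt z [-0.001 -0.002 -1.   ] F [ 0.13 -0.13  0.13] op 1.0
shift [-582.1 -516.9 -254.9] turn -0.598
```

>>> step_arm([
  [[0,0,-50,0],[0,0,-100,0],[0,0,-150,0],[0,0,-200,0],[0,0,-245,0],[0,0,-255,0]],
])

```text
clock: 0.7
tcp_pos: [0.2915, 0.5827, 0.4551]
tcp_rot: [0.722, 3.056, 0.012]
wrist_force: [1.3, -0.2, 0.7]
opening: 0.998
```

>>> step_arm([
  [[-36,-32,0,-0.04],[-72,-64,0,-0.08],[-108,-96,0,-0.12],[-144,-128,0,-0.16],[-180,-160,0,-0.2],[-216,-192,0,-0.24],[-252,-224,0,-0.28],[-288,-256,0,-0.3]],
])

```text
clock: 1.5
tcp_pos: [0.4345, 0.2227, 0.4521]
tcp_rot: [0.255, 3.13, 0.01]
wrist_force: [0.5, 0.3, -0.9]
opening: 0.999
```

```bash
python3 -c "
from h import *
goto([.58,-.1415,.30],187.7)"
```

```text
t 1.5 tcp [0.4345 0.2227 0.4521] head 170.69 tilt z [ 0.002  0.007 -1.   ] F [ 0.53  0.3  -0.86] op 0.999
shift [-202.4 -336.9  150. ] turn -0.297
```

>>> step_arm([
  [[-25,-42,0,-0.04],[-50,-84,0,-0.08],[-75,-126,0,-0.12],[-100,-168,0,-0.16],[-125,-210,15,-0.2],[-150,-252,40,-0.24],[-175,-294,70,-0.28],[-202,-337,100,-0.297]],
], jaw=50)

```text
clock: 2.3
tcp_pos: [0.5719, -0.1258, 0.3596]
tcp_rot: [-0.213, 3.133, 0.011]
wrist_force: [0.2, 0.6, -0.2]
opening: 0.583
```

>>> step_arm([
  [[0,0,30,0],[0,0,50,0],[0,0,50,0]],
])

```text
clock: 2.6
tcp_pos: [0.5692, -0.125, 0.3054]
tcp_rot: [0.211, -3.127, -0.014]
wrist_force: [-1.1, 0.6, -0.6]
opening: 0.582
```

```bash
python3 -c "
from h import *
goto([.58,-.1415,.12],187.7)
p=vision.camera_params('wrist');print(p)
im=vision.read_camera('wrist')
for P in([.5806,-.1414,.072],[.417,-.1634,0]): 
  uv=proj('wrist',P,p);print(uv)
cv2.imwrite('pics/w1.png',cv2.resize(im[:,:,::-1],(800,500)))"
```

```text
t 2.6 tcp [ 0.5692 -0.125   0.3054] head -172.28 tilt z [-0.008  0.009 -1.   ] F [-1.09  0.61 -0.64] op 0.582
shift [ -9.8 -19.6 185.2] turn 0.0
{'fx': 309.70691628693146, 'fy': 309.70691628693146, 'cx': 318.4479904645163, 'cy': 196.51081957194964, 'world_from_camera': array([[-0.13635277, -0.95046774, -0.27931881,  0.49852811],
       [ 0.99061696, -0.12817633, -0.04742213, -0.13561185],
       [ 0.00927114, -0.28316409,  0.95902666,  0.48332753],
       [ 0.        ,  0.        ,  0.        ,  1.        ]])}
[303.10801275 167.50826654]
[304.78738539  54.02357669]
```

View pics/w1.png

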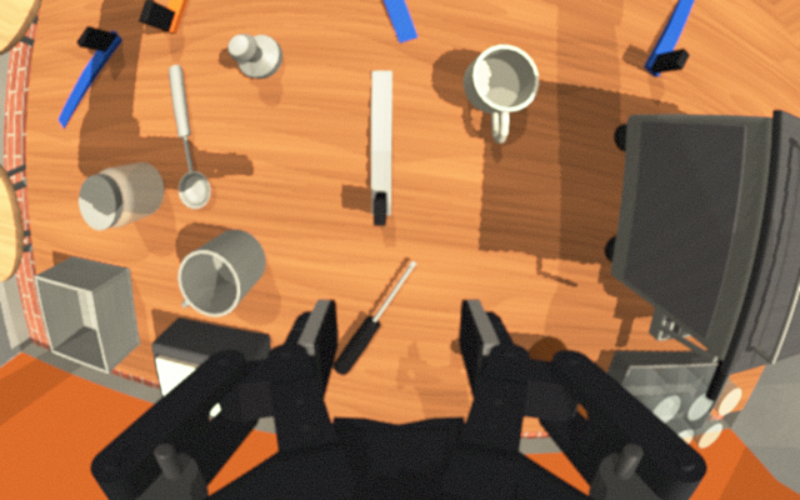

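```bash
python3 - <<'E'
from h import *
p=vision.camera_params('wrist')
im=cv2.resize(cv2.imread('pics/w1.png')[95:295,570:670],(400,800))
cv2.imwrite('pics/w1c.png',cv2.resize(cv2.imread('pics/w1.png')[95:295,560:680],(360,600),interpolation=cv2.INTER_CUBIC))
x=np.array([.503,.3124,.12]);c,s=np.cos(x[2]),np.sin(x[2]);R=np.array([[c,-s],[s,c]])
for n,u,v in(("footnear",606,249),("footfar",616,137)):
  for z in(.006,.02):
    P=at('wrist',u/1.25,v/1.25,z,p);print(n,z,P,"machine frame",R.T@(P[:2]-x[:2]))
for q in[(.11,-.15,.036),(-.11,-.15,.036),(.11,-.15,.282),(-.11,-.15,.282)]:
  print(q,proj('wrist',[*(R@q[:2]+x[:2]),q[2]],p)*1.25)
E
```

```text
footnear 0.006 [0.60557185 0.18622492 0.006     ] machine frame [ 0.08672953 -0.13754681]
footnear 0.02 [0.60246696 0.17682664 0.02      ] machine frame [ 0.08252187 -0.14650581]
footfar 0.006 [0.44695679 0.16233871 0.006     ] machine frame [-0.07360435 -0.14227309]
footfar 0.02 [0.44848412 0.15363801 0.02      ] machine frame [-0.07312958 -0.15109406]
(0.11, -0.15, 0.036) [606.07815165 271.35407852]
(-0.11, -0.15, 0.036) [624.35421823 109.7294081 ]
(0.11, -0.15, 0.282) [723.9961926  365.09175534]
(-0.11, -0.15, 0.282) [776.90953221 110.73338692]
```

View pics/w1c.png

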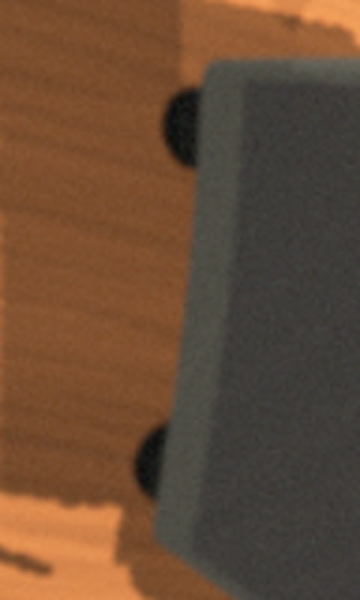

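>>> step_arm([
  [[-5,-10,40,0],[-10,-19,80,0],[-10,-19.6,120,0],[-10,-19.6,160,0],[-10,-19.6,190,0],[-10,-19.6,190,0],[-10,-19.6,190,0]],
])

```text
clock: 3.35
tcp_pos: [0.5837, -0.1417, 0.119]
tcp_rot: [0.213, -3.133, -0.012]
wrist_force: [0.1, -0.0, 1.3]
opening: 0.582
```

```bash
python3 -c "
from h import *
goto([.5806,-.1415,.026],187.6)
p=vision.camera_params('wrist')
im=vision.read_camera('wrist')
for P in([.5806,-.1414,.072],[.417,-.1634,0]): print(proj('wrist',P,p)*1.25)
cv2.imwrite('pics/w2.png',cv2.resize(im[:,:,::-1],(800,500)))"
```

```text
t 3.35 tcp [ 0.5837 -0.1417  0.119 ] head -172.21 tilt z [-0.002  0.007 -1.   ] F [ 0.08 -0.03  1.27] op 0.582
shift [ 3.  -0.1 93. ] turn 0.003
[397.44219925 248.38540697]
[397.83899177  11.45884001]
```

View pics/w2.png

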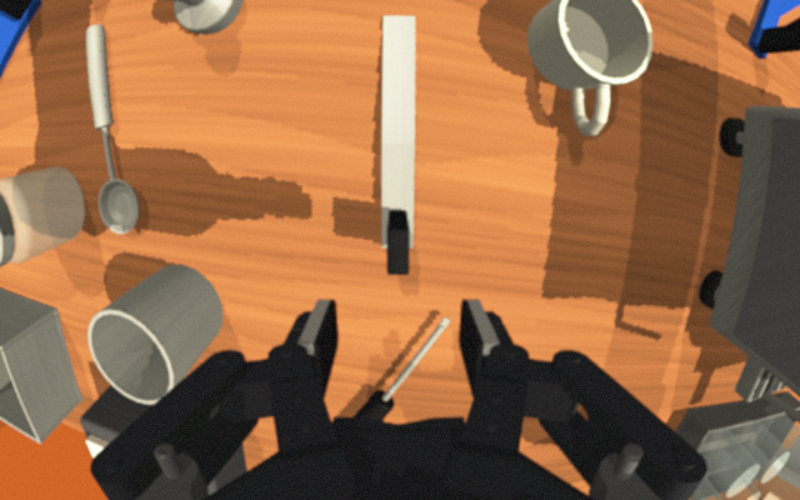

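>>> step_arm([
  [[0,0,30,0],[0,0,60,0],[0,0,85,0],[0,0,93,0],[0,0,93,0],[0,0,93,0]],
])

```text
clock: 4.0
tcp_pos: [0.5862, -0.1419, 0.0289]
tcp_rot: [-0.213, 3.13, 0.009]
wrist_force: [-0.4, -1.8, -0.5]
opening: 0.589
```

>>> step_arm([
  [[0,0,0,0],[0,0,0,0],[0,0,0,0],[0,0,0,0],[0,0,0,0],[0,0,0,0]],
], jaw=0, force=60)

```text
clock: 4.6
tcp_pos: [0.5872, -0.1419, 0.0303]
tcp_rot: [-0.213, 3.128, 0.009]
wrist_force: [-1.1, 0.9, 6.4]
opening: 0.133
```

```bash
python3 -c "
from h import *
goto([.60,.03,.2],96.9)"
```

```text
t 4.6 tcp [ 0.5872 -0.1419  0.0303] head -172.23 tilt z [ 0.006  0.006 -1.   ] F [-1.15  0.87  6.43] op 0.133
shift [ -37.   169.4 -168.6] turn 1.586
```

>>> step_arm([
  [[0,0,-10,0],[0,0,-40,0],[0,0,-80,0],[0,0,-110,0],[0,0,-110,0],[0,0,-110,0]],
])

```text
clock: 5.2
tcp_pos: [0.5867, -0.1425, 0.1411]
tcp_rot: [-0.213, 3.127, 0.009]
wrist_force: [0.6, -0.6, -3.1]
opening: 0.136
```

```bash
python3 -c "
from h import *
goto([.60,-.10,.14],96.9)
im=vision.read_camera('wrist');cv2.imwrite('pics/w3.png',im[:,:,::-1])
s=vision.read_camera('scene');cv2.imwrite('pics/s3.png',s[:,:,::-1])
a=cv2.resize(s[150:290,250:430,::-1],(510,400));b=cv2.resize(im[:,130:510,::-1],(290,400)) 
cv2.imwrite('pics/c3.png',np.hstack([a,b]))"
```

```text
t 5.2 tcp [ 0.5867 -0.1425  0.1411] head -172.22 tilt z [ 0.007  0.006 -1.   ] F [ 0.58 -0.65 -3.09] op 0.136
shift [-18.9  40.3   1.4] turn 1.586
```

View pics/c3.png

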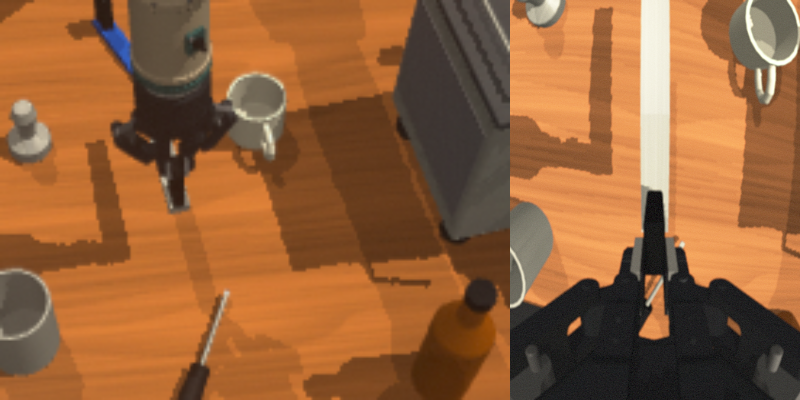

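The blade is held firmly and straight. Next I rotate it clear of everything.

>>> step_arm([
  [[-5,10,0,0.14],[-10,20,0,0.28],[-15,30,0,0.42],[-19,40,0,0.56],[-19,40,0,0.7],[-19,40,0,0.84],[-19,40,0,0.98],[-19,40,0,1.12]],
])

```text
clock: 6.1
tcp_pos: [0.5975, -0.0995, 0.1377]
tcp_rot: [-1.49, -2.762, -0.009]
wrist_force: [0.2, -0.0, -1.6]
opening: 0.138
```

```bash
python3 -c "
from h import *
goto([.615,-.06,.14],96.9)"
```

```text
t 6.1 tcp [ 0.5975 -0.0995  0.1377] head 123.29 tilt z [-0.     0.007 -1.   ] F [ 0.2  -0.04 -1.64] op 0.138
shift [23.5 36.3 -2. ] turn 0.461
```

>>> step_arm([
  [[6,9,0,0.13],[12,18,0,0.26],[18,27,0,0.38],[23,36,0,0.461],[23,36,0,0.461],[23,36,0,0.461]],
])

```text
clock: 6.7
tcp_pos: [0.6139, -0.0607, 0.1367]
tcp_rot: [-2.077, -2.348, -0.004]
wrist_force: [-0.4, 0.3, -1.9]
opening: 0.132
```

```bash
python3 -c "
from h import *
goto([.615,-.06,.026],96.9)
p=vision.camera_params('wrist');print(repr(p))
im=vision.read_camera('wrist');cv2.imwrite('pics/w4.png',cv2.resize(im[:,:,::-1],(800,500)))"
```

```text
t 6.7 tcp [ 0.6139 -0.0607  0.1367] head 97.01 tilt z [-0.003  0.006 -1.   ] F [-0.41  0.31 -1.87] op 0.132
shift [ -0.2   1.4 110.7] turn 0.002
{'fx': 309.70691628693146, 'fy': 309.70691628693146, 'cx': 318.4479904645163, 'cy': 196.51081957194964, 'world_from_camera': array([[ 0.99226461, -0.11943407, -0.03385934,  0.60628053],
       [ 0.12413401,  0.95172632,  0.28072719,  0.01199517],
       [-0.00130356, -0.28275875,  0.95919017,  0.31460035],
       [ 0.        ,  0.        ,  0.        ,  1.        ]])}
```

View pics/w4.png

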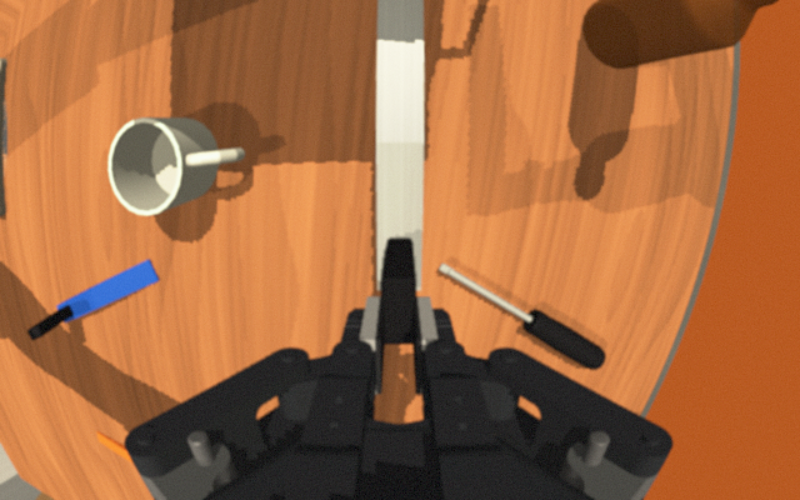

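```bash
cat > fit.py <<'E'
from h import *
c=lambda u,v:(80+(u+.5)/2.8-.5,60+(v+.5)/2.8-.5)
w1=lambda u,v:((560+u/3)/1.25,(95+v/3)/1.25)
pw=dict(vision.camera_params('wrist'))
pw["world_from_camera"]=np.array([[-0.13635277,-0.95046774,-0.27931881,0.49852811],[0.99061696,-0.12817633,-0.04742213,-0.13561185],[0.00927114,-0.28316409,0.95902666,0.48332753],[0,0,0,1]])
P=dict(top=vision.camera_params('top'),scene=vision.camera_params('scene'),wrist=pw)
O=[("top",c(35,211),(.11,.15,.282)),("top",c(376,183),(.11,-.15,.282)),("top",c(388,432),(-.11,-.15,.282)),("top",c(31,460),(-.11,.15,.282)),
("top",c(428,468),(-.11,-.15,.036)),("wrist",w1(156,538),(.11,-.15,.036)),("wrist",w1(205,62),(-.11,-.15,.036))]
def tf(x,q): return [x[0]+np.cos(x[2])*q[0]-np.sin(x[2])*q[1],x[1]+np.sin(x[2])*q[0]+np.cos(x[2])*q[1],q[2]]
f=lambda x:np.concatenate([(proj(n,tf(x,q),P[n])-uv) for n,uv,q in O])
s=least_squares(f,[.503,.312,.12],loss='soft_l1');x=s.x
if __name__=="__main__":
    print(x,x[2]*57.3);print(f(x).reshape(-1,2).round(1))
    # foot: visible outermost points of discs
    for n,uv in(("near",w1(135,460)),("far",w1(163,125))):
        for z in(.008,.015):
            q=at('wrist',*uv,z,pw);d=q[:2]-x[:2];print(n,z,"machine frame",np.cos(x[2])*d[0]+np.sin(x[2])*d[1],-np.sin(x[2])*d[0]+np.cos(x[2])*d[1])
    for fx in(.08,.085):
        print("foot",fx,tf(x,(fx,-.125,0)),"scene near edge px",proj("scene",tf(x,(fx,-.145,.01)),P["scene"]),"corner",proj("scene",tf(x,(.11,-.15,.036)),P["scene"]))
E
python3 fit.py
python3 -c "
import cv2
s=cv2.imread('pics/s3.png');cv2.imwrite('pics/s3c.png',cv2.resize(s[170:260,370:480],(733,600),interpolation=cv2.INTER_CUBIC))"
```

```text
[0.5044748  0.31555049 0.12444388] 7.130634405026535
[[-0.7  0.6]
 [-1.9  0.6]
 [-2.2 -2.3]
 [-0.1 -1.4]
 [ 0.1  1.1]
 [-3.2  0.7]
 [-1.9 -1.7]]
near 0.008 machine frame 0.07956207469166576 -0.14494028440878476
near 0.015 machine frame 0.07747880250794394 -0.149387670824777
far 0.008 machine frame -0.07855973075296928 -0.1493021323370356
far 0.015 machine frame -0.07831439251912822 -0.15368528318161512
foot 0.08 [np.float64(0.599371517379752), np.float64(0.20144696982223975), 0] scene near edge px [405.51267571 230.97195033] corner [408.73291874 235.0471992 ]
foot 0.085 [np.float64(0.6043328516184258), np.float64(0.2020675844950951), 0] scene near edge px [406.02153139 232.19916905] corner [408.73291874 235.0471992 ]
```

View pics/s3c.png

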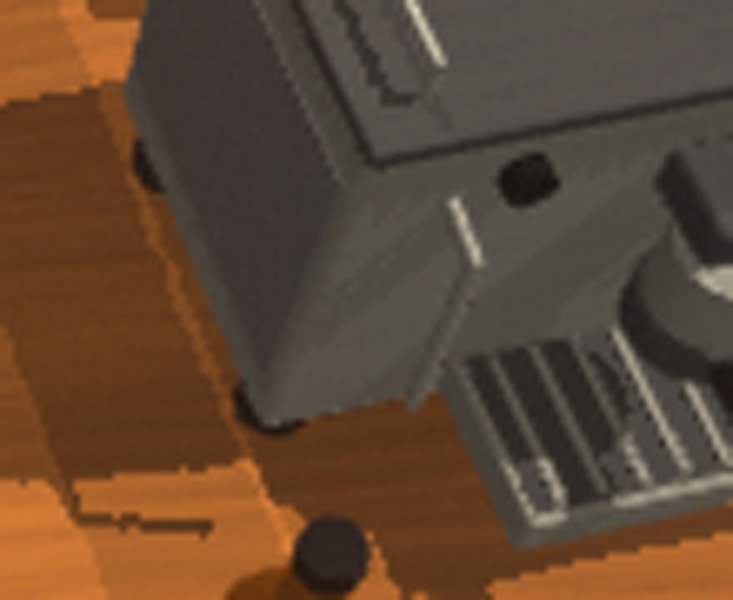

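```bash
python3 -c "
from h import *
goto([.632,-.06,.04],97.1)"
```

```text
t 6.75 tcp [ 0.614  -0.0612  0.1371] head 96.94 tilt z [-0.002  0.006 -1.   ] F [ 0.05 -0.79 -1.71] op 0.137
shift [-1.6 18.2 97. ] turn -0.003
```

>>> step_arm([
  [[0,9,20,0],[0,18,45,0],[0,18,70,0],[0,18,90,0],[0,18,97,0],[0,18,97,0],[0,18,97,0],[0,18,97,0]],
])

```text
clock: 7.55
tcp_pos: [0.6326, -0.059, 0.0414]
tcp_rot: [-2.08, -2.349, -0.007]
wrist_force: [0.4, 0.6, -2.1]
opening: 0.136
```

>>> step_arm([
  [[0,0,3,0],[0,0,6,0],[0,0,9,0],[0,0,9,0],[0,0,9,0]],
])

```text
clock: 8.05
tcp_pos: [0.6324, -0.0589, 0.0322]
tcp_rot: [-2.08, -2.349, -0.006]
wrist_force: [-0.3, 0.4, -2.0]
opening: 0.137
```

```bash
python3 -c "
from h import *
goto([.632,-.06,.030],97.1)"
```

```text
t 8.05 tcp [ 0.6324 -0.0589  0.0322] head 96.94 tilt z [-0.     0.006 -1.   ] F [-0.34  0.36 -1.98] op 0.137
shift [-1.  -0.5  2.2] turn -0.003
```

>>> step_arm([
  [[0,0,1,-0.003],[0,0,2,-0.003],[0,0,3,-0.003],[0,0,3,-0.003]],
])

```text
clock: 8.45
tcp_pos: [0.6331, -0.059, 0.0302]
tcp_rot: [-2.077, -2.352, -0.008]
wrist_force: [-0.8, 1.3, 5.6]
opening: 0.133
```

```bash
python3 -c "
from h import *
goto([.632,-.06,.030],97.1);print(sensors.read_state()['wrist_torque'])"
```

```text
t 8.45 tcp [ 0.6331 -0.059   0.0302] head 97.11 tilt z [ 0.001  0.006 -1.   ] F [-0.85  1.28  5.63] op 0.133
shift [-0.9 -1.2  0.2] turn 0.0
[ 0.01512998  0.18453927 -0.02678158]
```

>>> step_arm([
  [[5,-0.5,-0.8,0],[12,-1,-0.8,0],[20,-1,-0.8,0],[30,-1,-0.8,0],[40,-1,-0.8,0],[50,-1,-0.8,0],[55,-1,-0.8,0],[55,-1,-0.8,0]],
])

```text
clock: 9.25
tcp_pos: [0.6251, -0.0029, 0.0312]
tcp_rot: [-2.074, -2.354, -0.008]
wrist_force: [0.7, 0.8, -2.4]
opening: 0.133
```

```bash
cat > st.py <<'E'
from fit import *
s=sensors.read_state();R=Ro.from_rotvec(s["tcp_rot"]).as_matrix();d=s["tcp_pos"][:2]-x[:2]
c_,s_=np.cos(x[2]),np.sin(x[2])
print("t",s["clock"],"tcp",np.round(s["tcp_pos"],4),"machine xy",(c_*d[0]+s_*d[1]).round(4),(-s_*d[0]+c_*d[1]).round(4),"head err",(np.degrees(np.arctan2(R[1,0],R[0,0]))-90-np.degrees(x[2])).round(2),"F tool",(R.T@s["wrist_force"]).round(2),"R.T z",R[2].round(4),"op",round(s["opening"],3))
E
python3 st.py
```

```text
t 9.25 tcp [ 0.6251 -0.0029  0.0312] machine xy 0.0802 -0.3309 head err 0.09 F tool [0.69 0.8  2.39] R.T z [ 0.0066  0.0014 -1.    ] op 0.133
```

>>> step_arm([
  [[5,0,0.6,0],[10,0,0.6,0],[15,0,0.6,0],[20,0,0.6,0],[25,0,0.6,0],[30,0,0.6,0],[30,0,0.6,0]],
])

```text
clock: 9.95
tcp_pos: [0.6212, 0.0283, 0.0307]
tcp_rot: [-2.072, -2.355, -0.009]
wrist_force: [-0.3, 0.0, -2.0]
opening: 0.138
```

```bash
python3 st.py
```

```text
t 9.95 tcp [0.6212 0.0283 0.0307] machine xy 0.0802 -0.2995 head err 0.17 F tool [ 0.05 -0.27  2.03] R.T z [ 0.0075  0.0011 -1.    ] op 0.138
```

>>> step_arm([
  [[0,0,0.5,-0.003],[2,0,0.7,-0.003],[4,0,0.7,-0.003],[6,0,0.7,-0.003],[8,0,0.7,-0.003],[8,0,0.7,-0.003]],
])

```text
clock: 10.55
tcp_pos: [0.6205, 0.0362, 0.0303]
tcp_rot: [-2.069, -2.358, -0.01]
wrist_force: [-0.3, -1.5, 1.8]
opening: 0.137
```

```bash
python3 st.py
```

```text
t 10.55 tcp [0.6205 0.0362 0.0303] machine xy 0.0804 -0.2915 head err 0.35 F tool [-1.44 -0.52 -1.84] R.T z [ 0.0072  0.0018 -1.    ] op 0.137
```

>>> step_arm([
  [[2,0,0,0],[4,0,0,0],[6,0,0,0],[8,0,0,0],[8,0,0,0]],
])

```text
clock: 11.05
tcp_pos: [0.6194, 0.0448, 0.0303]
tcp_rot: [-2.068, -2.359, -0.01]
wrist_force: [-1.0, -1.1, 0.3]
opening: 0.14
```

```bash
python3 st.py
```

```text
t 11.05 tcp [0.6194 0.0448 0.0303] machine xy 0.0804 -0.2829 head err 0.38 F tool [-0.91 -1.13 -0.34] R.T z [ 0.0077  0.0018 -1.    ] op 0.14
```

>>> step_arm([
  [[2,0,0,0.006],[4,0,0,0.006],[6,0,0,0.006],[8,0,0,0.006],[8,0,0,0.006]],
])

```text
clock: 11.55
tcp_pos: [0.6182, 0.0535, 0.0303]
tcp_rot: [-2.074, -2.353, -0.01]
wrist_force: [0.4, -0.5, 1.1]
opening: 0.136
```

```bash
python3 st.py
```

```text
t 11.55 tcp [0.6182 0.0535 0.0303] machine xy 0.0803 -0.2742 head err 0.07 F tool [-0.52  0.36 -1.14] R.T z [ 0.0082  0.0015 -1.    ] op 0.136
```

>>> step_arm([
  [[2,0,0,0],[4,0,0,0],[5,0,0,0],[6,0,0,0],[6,0,0,0]],
])

```text
clock: 12.05
tcp_pos: [0.6174, 0.0598, 0.0303]
tcp_rot: [-2.074, -2.353, -0.011]
wrist_force: [-0.2, -1.0, -1.2]
opening: 0.133
```

```bash
python3 st.py
```

```text
t 12.05 tcp [0.6174 0.0598 0.0303] machine xy 0.0803 -0.2678 head err 0.08 F tool [-0.96 -0.3   1.15] R.T z [ 0.0086  0.0014 -1.    ] op 0.133
```

>>> step_arm([
  [[2,0,0.2,0],[4,0,0.2,0],[5,0,0.2,0],[6,0,0.2,0],[6,0,0.2,0]],
])

```text
clock: 12.55
tcp_pos: [0.6168, 0.0658, 0.0303]
tcp_rot: [-2.074, -2.353, -0.011]
wrist_force: [1.1, -2.6, 1.0]
opening: 0.135
```

```bash
python3 st.py
```

```text
t 12.55 tcp [0.6168 0.0658 0.0303] machine xy 0.0804 -0.2618 head err 0.08 F tool [-2.71  0.77 -1.02] R.T z [ 0.0085  0.0017 -1.    ] op 0.135
```

>>> step_arm([
  [[2,0,0.2,0],[4,0,0.2,0],[5,0,0.2,0],[5,0,0.2,0]],
])

```text
clock: 12.95
tcp_pos: [0.6166, 0.0689, 0.0303]
tcp_rot: [-2.076, -2.354, -0.009]
wrist_force: [1.0, -4.8, 1.3]
opening: 0.139
```

```bash
python3 st.py
```

```text
t 12.95 tcp [0.6166 0.0689 0.0303] machine xy 0.0806 -0.2587 head err 0.04 F tool [-4.89  0.43 -1.33] R.T z [ 0.0057  0.0025 -1.    ] op 0.139
```

>>> step_arm([
  [[2,0,0.1,0],[3,0,0.1,0],[4,0,0.1,0],[4,0,0.1,0],[4,0,0.1,0]],
])

```text
clock: 13.45
tcp_pos: [0.6165, 0.0701, 0.0303]
tcp_rot: [2.08, 2.354, 0.006]
wrist_force: [0.5, -6.7, 1.3]
opening: 0.139
```

```bash
python3 st.py
```

```text
t 13.45 tcp [0.6165 0.0701 0.0303] machine xy 0.0806 -0.2575 head err -0.04 F tool [-6.69 -0.33 -1.3 ] R.T z [ 0.002  0.003 -1.   ] op 0.139
```

>>> step_arm([
  [[3,0,0.1,0],[4.5,0,0.1,0],[6,0,0.1,0],[6,0,0.1,0],[6,0,0.1,0]],
])

```text
clock: 13.95
tcp_pos: [0.6163, 0.0719, 0.0305]
tcp_rot: [2.079, 2.348, 0.001]
wrist_force: [1.3, -9.3, 0.7]
opening: 0.134
```

```bash
python3 st.py
```

```text
t 13.95 tcp [0.6163 0.0719 0.0305] machine xy 0.0808 -0.2556 head err -0.17 F tool [-9.36  0.2  -0.68] R.T z [-0.0035  0.0041 -1.    ] op 0.134
```

>>> step_arm([
  [[4,0,0,0],[6,0,0,0],[8,0,0,0],[8,0,0,0],[8,0,0,0]],
])

```text
clock: 14.45
tcp_pos: [0.6163, 0.0735, 0.0309]
tcp_rot: [2.078, 2.34, -0.006]
wrist_force: [1.2, -12.1, 1.6]
opening: 0.141
```

```bash
python3 st.py
```

```text
t 14.45 tcp [0.6163 0.0735 0.0309] machine xy 0.0809 -0.2541 head err -0.35 F tool [-12.22  -0.25  -1.48] R.T z [-0.0117  0.0055 -0.9999] op 0.141
```

>>> step_arm([
  [[4,0,0,0],[2,0,0,0],[0.5,0,0,0],[0.5,0,0,0],[0.5,0,0,0]],
])

```text
clock: 14.95
tcp_pos: [0.616, 0.0732, 0.0307]
tcp_rot: [2.078, 2.339, -0.007]
wrist_force: [1.1, -4.9, -0.9]
opening: 0.133
```

```bash
python3 st.py
```

```text
t 14.95 tcp [0.616  0.0732 0.0307] machine xy 0.0806 -0.2543 head err -0.36 F tool [-4.96  0.48  0.92] R.T z [-0.0128  0.005  -0.9999] op 0.133
```

>>> step_arm([
  [[-0.5,0,0,0],[-0.5,0,0,0],[-0.5,0,0,0],[-0.5,0,0,0],[-0.5,0,0,0]],
], jaw=34)

```text
clock: 15.45
tcp_pos: [0.6161, 0.0733, 0.0308]
tcp_rot: [2.078, 2.34, -0.007]
wrist_force: [0.1, -0.3, -0.8]
opening: 0.396
```

```bash
python3 -c "
import st
from h import *
im=vision.read_camera('wrist')
s=vision.read_camera('scene')
cv2.imwrite('pics/c5.png',np.hstack([cv2.resize(s[150:270,320:470,::-1],(480,400)),cv2.resize(im[:,160:480,::-1],(320,400))]))"
```

```text
t 15.45 tcp [0.6161 0.0733 0.0308] machine xy 0.0807 -0.2542 head err -0.33 F tool [-0.34  0.04  0.79] R.T z [-0.0122  0.0051 -0.9999] op 0.396
```

View pics/c5.png

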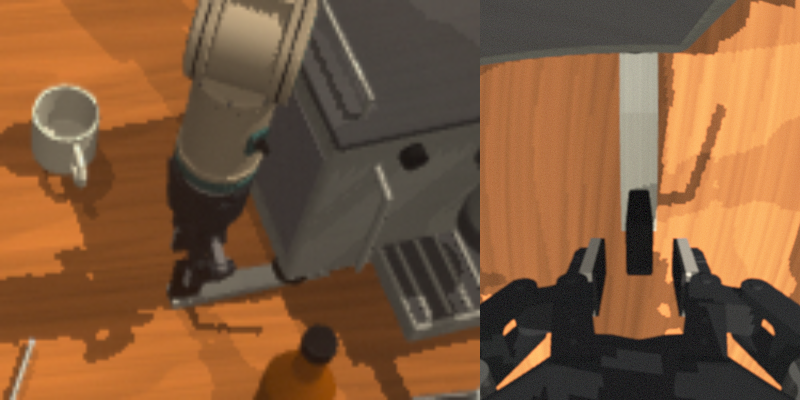

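>>> step_arm([
  [[0,0,-10,0],[0,0,-30,0],[-2,0,-60,0],[-10,0,-90,0],[-30,0,-110,0],[-60,0,-120,0],[-60,0,-120,0]],
])

```text
clock: 16.25
tcp_pos: [0.6239, 0.0086, 0.155]
tcp_rot: [2.081, 2.328, -0.006]
wrist_force: [-0.3, -1.9, 0.2]
opening: 0.396
```

```bash
python3 - <<'E'
from h import *
import st
p=vision.camera_params('wrist');im=vision.read_camera('wrist')
t=vision.read_camera('top')
cv2.imwrite('pics/c6.png',np.hstack([cv2.resize(t[60:250,80:480,::-1],(480,228)),cv2.resize(im[:,:,::-1],(320,228))]))
cv2.imwrite('pics/w6.png',cv2.resize(im[:,:,::-1],(800,500)))
a=cv2.resize(t[60:260,90:490,::-1],(800,400));cv2.imwrite('pics/c6.png',np.vstack([a,cv2.resize(im[:200,:,::-1],(800,200))]))
E
```

```text
t 16.25 tcp [0.6239 0.0086 0.155 ] machine xy 0.0804 -0.3194 head err -0.73 F tool [-1.88 -0.51 -0.19] R.T z [-0.0169  0.0102 -0.9998] op 0.396
```

View pics/w6.png

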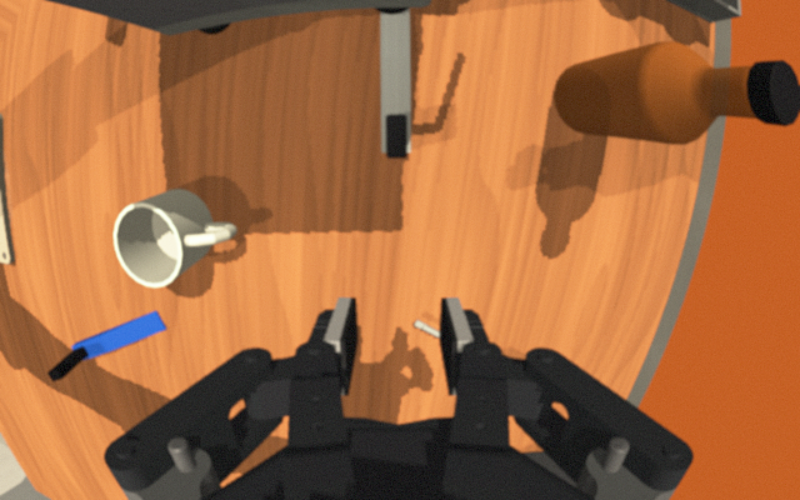

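The blade lies flat, with its handle at (397,135), and enters centred under the black foot at (395,8). The cup, bottle and driver have not moved, and the hand is clear. Handing in.

```bash
python3 -c "
from plant import order;print(order.job_done())"
```

```text
the job is handed in; nothing more can be done
None
```

The steel blade is wedged under the short foot, released, and handed in at about 16 s of the 58 s allowed. I gripped it by the handle, carried it clear of the other things, set it on the bar and slid it in along the machine's +y.

- **Fit:** the drag before contact was about 1 N (one reading 1.4 N). After contact the push rose smoothly to 12.2 N. I then eased off and opened the jaws, and the wrist force fell to about zero.
- **Load on the foot:** I did not measure it after release. By the stated ratio of 1.2 to 1.9, it should be about 6 to 10 N.
- **Position:** the blade's line was about 1 mm from the estimated foot centre line; the foot's position is good to about 4 mm. The handle stands about 100 mm outside the side face.
- **Last picture:** it shows the blade lying flat under the foot, the hand clear, and the cup, bottle and screwdriver where they were. I did not check the other bystanders again at the end.
- **Disagreement:** the cameras differed by 2 to 4 px on the machine's corners. The foot itself agreed between the wrist and scene views.

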